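# Put the clamp-pad kit right

## Task

The pale-wood kit tray should hold four matching round clamp pads: full size, dark wood, tan cork facing. One pad in it does not match: move that one to a bay of its own in the blue stock tray and put the matching pad from the stock tray into its place in the kit, each standing flat on the floor of its bay with the facing up. Leave the other three kit pads in their bays, and do not bump the guitar's neck, which lies between the trays.

Things in the scene. Friction and masses are not known exactly. Their poses are not given: they have to be found in the camera images.
- kit_tray: the kit tray: square pale-wood box with a tray top and grey bay linings, fixed to the bench, 112 x 112 mm and 87 mm high, with 2 x 2 square bays in its top, 56 mm apart. Each bay is 38 mm wide and 7 mm deep, its floor 80 mm above the bench. Two pads side by side have 26 mm between them, more across the tray's diagonals. Origin: centre of its underside, on the bench.
- stock_tray: the stock tray: the same tray in blue plastic with black bay floors, fixed to the bench, holding three pads, one bay empty. Origin as the kit tray's. One tray lies behind the guitar's neck, the other to the left of its headstock: which is where varies. Each is turned up to 12 degrees from square to the robot.
- guitar_neck: neck and headstock of the guitar, fixed, lying across the bench at a height of 85 to 150 mm, about 70 mm wide at the headstock and 50 mm beyond. Origin: on the bench below the tip of the headstock; it runs from there along its own -y axis (to the robot's right) for 0.4 m to the guitar's body. Nothing of it reaches above 160 mm.
- kit_tray_bay1 (a point): bay 1 of the pale-wood kit tray: centre of its floor, at x -28, y -28 mm in the tray's frame; z up.
- kit_tray_bay2 (a point): bay 2 of the pale-wood kit tray: centre of its floor, at x -28, y 28 mm in the tray's frame; z up.
- kit_tray_bay3 (a point): bay 3 of the pale-wood kit tray: centre of its floor, at x 28, y -28 mm in the tray's frame; z up.
- kit_tray_bay4 (a point): bay 4 of the pale-wood kit tray: centre of its floor, at x 28, y 28 mm in the tray's frame; z up.
- stock_tray_bay1 (a point): bay 1 of the blue stock tray: centre of its floor, at x -28, y -28 mm in the tray's frame; z up.
- stock_tray_bay2 (a point): bay 2 of the blue stock tray: centre of its floor, at x -28, y 28 mm in the tray's frame; z up.
- stock_tray_bay3 (a point): bay 3 of the blue stock tray: centre of its floor, at x 28, y -28 mm in the tray's frame; z up.
- stock_tray_bay4 (a point): bay 4 of the blue stock tray: centre of its floor, at x 28, y 28 mm in the tray's frame; z up.
- good_1: round clamp pad, 32 mm high: dark wood body 30 mm across and 26 mm high, tan cork facing disc 22 mm across and 6 mm thick on top; the matching kind. Origin: centre of its underside; z along its axis, up out of the facing. 0.04 to 0.07 kg. Starts in the kit tray.
- good_2: round clamp pad, 32 mm high: dark wood body 30 mm across and 26 mm high, tan cork facing disc 22 mm across and 6 mm thick on top; the matching kind. Origin: centre of its underside; z along its axis, up out of the facing. 0.04 to 0.07 kg. Starts in the kit tray.
- good_3: round clamp pad, 32 mm high: dark wood body 30 mm across and 26 mm high, tan cork facing disc 22 mm across and 6 mm thick on top; the matching kind. Origin: centre of its underside; z along its axis, up out of the facing. 0.04 to 0.07 kg. Starts in the kit tray.
- good_4: round clamp pad, 32 mm high: dark wood body 30 mm across and 26 mm high, tan cork facing disc 22 mm across and 6 mm thick on top; the matching kind. Origin: centre of its underside; z along its axis, up out of the facing. 0.04 to 0.07 kg. Starts in the stock tray.
- small_pad: round clamp pad, 32 mm high: dark wood body only 20 mm across and 26 mm high, tan cork facing disc 14 mm across on top; wrong, too small. Origin: centre of its underside; z along its axis, up out of the facing. 0.04 to 0.07 kg. One of the three wrong pads starts in the kit tray (which one varies), the other two in the stock tray.
- rubber_pad: round clamp pad, 32 mm high: dark wood body 30 mm across and 26 mm high, black rubber facing disc 22 mm across on top; wrong facing. Origin: centre of its underside; z along its axis, up out of the facing. 0.04 to 0.07 kg. One of the three wrong pads starts in the kit tray (which one varies), the other two in the stock tray.
- pale_pad: round clamp pad, 32 mm high: pale wood body 30 mm across and 26 mm high, tan cork facing disc 22 mm across on top; wrong wood. Origin: centre of its underside; z along its axis, up out of the facing. 0.04 to 0.07 kg. One of the three wrong pads starts in the kit tray (which one varies), the other two in the stock tray.
There are look-alikes about, which are no part of the job. Leave any pink look-alike of the good_4 alone. Leave any purple look-alike of the good_2 alone.

How it is judged:
At the end, for the whole second after the job is handed in: All four full-size dark cork-faced pads stand in bays of the kit tray and the small, the rubber-faced and the pale pad in bays of the stock tray: each within its tray, its underside within 3 mm of the height of the bay floors, facing up, upright within 0.08 rad, and at rest (x of good_1 in the frame of kit_tray between -0.04 and 0.04 m and y of good_1 in the frame of kit_tray between -0.04 and 0.04 m and z of good_1 in the frame of kit_tray between 0.077 and 0.083 m and angle between each of good_1, good_2, good_3, good_4, small_pad, rubber_pad, pale_pad's own z axis and vertical below 0.08 rad and linear speed of each of good_1, good_2, good_3, good_4, small_pad, rubber_pad, pale_pad below 0.02 m/s and x of good_2 in the frame of kit_tray between -0.04 and 0.04 m and y of good_2 in the frame of kit_tray between -0.04 and 0.04 m and z of good_2 in the frame of kit_tray between 0.077 and 0.083 m and x of good_3 in the frame of kit_tray between -0.04 and 0.04 m and y of good_3 in the frame of kit_tray between -0.04 and 0.04 m and z of good_3 in the frame of kit_tray between 0.077 and 0.083 m and x of good_4 in the frame of kit_tray between -0.04 and 0.04 m and y of good_4 in the frame of kit_tray between -0.04 and 0.04 m and z of good_4 in the frame of kit_tray between 0.077 and 0.083 m and x of small_pad in the frame of stock_tray between -0.04 and 0.04 m and y of small_pad in the frame of stock_tray between -0.04 and 0.04 m and z of small_pad in the frame of stock_tray between 0.077 and 0.083 m and x of rubber_pad in the frame of stock_tray between -0.04 and 0.04 m and y of rubber_pad in the frame of stock_tray between -0.04 and 0.04 m and z of rubber_pad in the frame of stock_tray between 0.077 and 0.083 m and x of pale_pad in the frame of stock_tray between -0.04 and 0.04 m and y of pale_pad in the frame of stock_tray between -0.04 and 0.04 m and z of pale_pad in the frame of stock_tray between 0.077 and 0.083 m); the robot touches nothing.
It fails at once if good_1, a matching pad that was already in the kit, is shifted more than 20 mm (out of its bay) (distance of good_1 from where it was at the start of the episode above 0.02 m).
It fails at once if good_2, a matching pad that was already in the kit, is shifted more than 20 mm (out of its bay) (distance of good_2 from where it was at the start of the episode above 0.02 m).
It fails at once if good_3, a matching pad that was already in the kit, is shifted more than 20 mm (out of its bay) (distance of good_3 from where it was at the start of the episode above 0.02 m).
It fails at once if the guitar's neck is bumped with more than 15 N (contact force between guitar_neck and anything else above 15 N).
It also fails if it takes over 51 s, if anything falls off the work surface, if the arm or the gripper's body presses on something with over 40 N, if the wrist force passes 120 N, or if a joint passes its speed limit or range.

## Robot

A 6-joint arm with a two-finger parallel gripper is mounted at the origin on a cart in front of the work surface, level with it; the furniture and walls round the work are solid. World frame = base frame: x ahead of the robot, y to its left, z up, the work surface at z = 0. Lengths are in m, angles in rad, forces in N, time in s.
With the tool pointing down it reaches from about 0.425 to 0.95 m from the base axis. Payload 3.5 kg.
Tool frame: the origin (TCP) lies midway between the tips of the shut fingers; the grasp point (between the pads) lies 19 mm behind it (grasp_offset is the distance from the TCP to the grasp point, in m); x points along the fingers, z is the direction in which the jaws open and shut, and the axes are right-handed (so a half turn about x gives the same grasp; the last joint's range is limited). The gripper opens to 85 mm and grips with 20 to 120 N. Pads are 22 mm wide; open, the fingers measure 114 mm over their backs; the gripper's body (76 mm by 85 mm) begins 54 mm behind the grasp point. The pads swing forward as they close: fully open they stand 13 mm farther back than shut.
Start: joints at [1.003, 0.286, 1.577, -0, 1.279, -0.15], TCP at [0.274, 0.617, 0.231] pointing down, gripper open.
Joint ranges: [-2.77, 2.77], [-0.9, 2.22], [0.21, 2.48], [-1.53, 4.67], [0.24, 2.81], [-2.84, 2.84]. Speed limits (rad/s): [2.79, 2.79, 3.14, 3.14, 3.14, 3.14].

## Interface

Orientations are given as a unit quaternion [x, y, z, w].
In Python, from rig import observe, camera, get_calibration, hand_in, grasp_offset gives the robot as it stands.
- The arm moves only by the tool jog_arm, never from a script. Its argument "commands" is a list of rows, each a list of 4 numbers: the shift along the tool's x, y, z in mm, then the turn about the tool's x in rad. A call has exactly 10 rows; each row shifts and turns the commanded pose from where the row before left it, along the tool's axes as they then stand; what a row does not reach is not made up. A row lasts 1/12 s, in which the tool goes at most 41.7 mm and 7.16 degrees, less where a joint would pass 70% of its speed; a pose out of reach is approached as far as the arm can. A call with a gripper value outside its range is refused whole. "gripper" is the finger opening in mm, from 0 to 85.4, set as the call begins (left out, the last holds). The fingers move at their own pace and stop on an object; "grip_force" is the grip in N (left out, the last holds). Time passes only in rows, so rows that do not move let the fingers close, or fill a call up. It gives the time, the measured TCP pose, the force and the opening at its end, in the units of the state.
- observe(): the state, without advancing time (a new reading comes with each control period).
- camera(name): name is "scene" or "top"; returns the picture (480x640x3 uint8, blue, green, red); there is no depth.
- get_calibration(name): a dict with "intrinsics" (3x3 intrinsics, pixels), "k1" (the pictures are not rectified: a ray, as slopes to the right and down, at radius r is drawn at 1 + k1 r^2 times it, then the intrinsics apply), "origin" and "rotation" of the camera in the world. Camera axes: x right, y down, z forward; pixel columns grow to the right and rows downward; lengths in m; the calibration is good to about 2 mm. A picture is of the moment at which its call begins. get_calibration takes no time and is no camera call.
- hand_in(): hands the job in, once; it reports no verdict.
The state is a dict: "time": time; "q": joint angles; "joint_vel": joint speeds; "tau": joint torques, N m; "tool_pos": TCP position; "tool_rot": TCP orientation; "wrist_force": force on the tool from outside, world axes, zero at the start; "wrist_torque": the same for the moment, N m; "grip_width": finger opening in m.
Only numpy, scipy, OpenCV 4.12 (cv2) and the standard library are available. Lean on these libraries where they do the work, as an engineer would, in place of code of your own. Each camera call takes 0.05 s, during which the arm holds its last target. There are 200 camera calls.

## Working session

There is one attempt and no reset: what is moved stays moved. The work goes in short steps, Python scripts to look and compute and a tool call to move; the robot and the scene stay as the last step left them, time stands still between calls to the robot, and variables do not carry over. Pictures are saved under pics/ and viewed, about 8 in all and at most 12, crops included, and the job is handed in when it is done.

Besides the shell and the picture viewer there is one more tool, called after "Call:" as name([rows], argument=value, ...), one row to a line, values as JSON. jog_arm: Moves the arm, as the interface text tells. Its arguments: {"type":"object","properties":{"commands":{"type":"array"},"gripper":{"type":"number"},"grip_force":{"type":"number"}},"required":["commands"]}

```bash
mkdir -p pics; ls
python3 - <<'E'
from rig import *
import cv2,numpy as np
for n in("scene","top"):
    im=camera(n);cv2.imwrite(f"pics/{n}0.png",im);c=get_calibration(n);print(n,c)
s=observe();print(s['time'],s['tool_pos'],s['tool_rot'],s['grip_width']);print(grasp_offset)
E
```

```text
pics
scene {'intrinsics': array([[518.23470132,   0.        , 317.99207434],
       [  0.        , 518.23470132, 235.94050021],
       [  0.        ,   0.        ,   1.        ]]), 'k1': -0.04092015523908301, 'origin': array([ 0.32505627, -0.30584902,  0.67229553]), 'rotation': array([ 0.88038817, -0.22722994,  0.09385799, -0.40555382])}
top {'intrinsics': array([[479.50695678,   0.        , 317.63346906],
       [  0.        , 479.50695678, 242.94819208],
       [  0.        ,   0.        ,   1.        ]]), 'k1': -0.04638960990853635, 'origin': array([0.55055912, 0.27421715, 0.93855354]), 'rotation': array([-0.69944492,  0.71308475, -0.03781356,  0.02927583])}
0.1 [0.27352625 0.61643206 0.23003517] [-0.38574808  0.59353959  0.38511304  0.59211242] 0.08530467904567575
0.0187
```

View pics/top0.png

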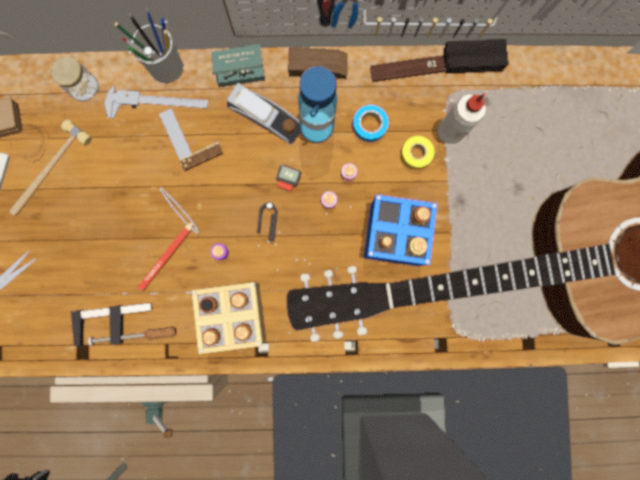

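View pics/scene0.png

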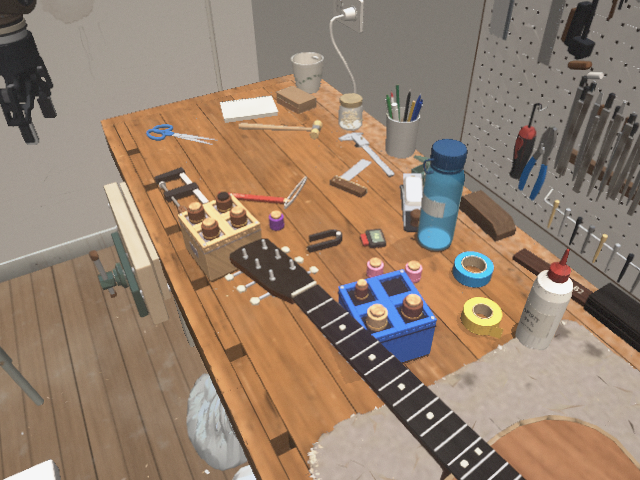

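The top view shows the kit tray (pale) at about (226,318), with a dark-faced pad at (207,304). The blue tray is at (402,230), its empty bay at (392,210). 

Candidates for the matching stock pad:
- (424,213): dark and full size.
- (386,241): looks small.
- (418,246): looks pale.
- Pink look-alikes at (349,171) and (329,199), purple at (220,252). None of these are in a tray.

I'll check the choice in a close crop and measure.

```bash
cat > h.py <<'E'
import numpy as np,cv2
from scipy.spatial.transform import Rotation as R
from rig import *
def cal(n):
    c=get_calibration(n);return c['intrinsics'],c['k1'],np.array(c['origin']),R.from_quat(c['rotation']).as_matrix()
def ray(n,uv):
    K,k,o,M=cal(n);d=(np.array(uv)-K[:2,2])/K[0,0];u=d.copy()
    for _ in range(20):u=d/(1+k*(u@u))
    return o,M@np.r_[u,1]
def plane(n,uv,z):
    o,d=ray(n,uv);return o+d*(z-o[2])/d[2]
def proj(n,p):
    K,k,o,M=cal(n);c=M.T@(np.array(p)-o);u=c[:2]/c[2];return u*(1+k*(u@u))*K[0,0]+K[:2,2]
E
python3 - <<'E'
from h import *
t=cv2.imread('pics/top0.png');s=cv2.imread('pics/scene0.png')
a=cv2.resize(t[275:360,180:280],None,fx=4,fy=4,interpolation=2)
b=cv2.resize(t[190:275,355:455],None,fx=4,fy=4,interpolation=2)
c=cv2.resize(s[185:255,175:275],None,fx=4,fy=3.5,interpolation=2)
d=cv2.resize(s[260:330,335:435],None,fx=4,fy=3.5,interpolation=2)
cv2.imwrite('pics/crop.png',np.vstack([np.hstack([a,b]),np.hstack([c,d])]))
for n in('top','scene'):print(n,proj(n,observe()['tool_pos']))
hsv=cv2.cvtColor(t,cv2.COLOR_BGR2HSV)
def show(name,m,area,z):
    cs,_=cv2.findContours(m,cv2.RETR_EXTERNAL,cv2.CHAIN_APPROX_NONE)
    c=max(cs,key=cv2.contourArea);r=cv2.minAreaRect(cv2.convexHull(c));bx=cv2.boxPoints(r)
    P=np.array([plane('top',p.astype(float),z)[:2] for p in bx]);print(name,r,'\n',P.round(4),'c',P.mean(0).round(4))
    e=[P[(i+1)%4]-P[i] for i in range(4)];print([(round(np.linalg.norm(v)*1e3,1),round(np.degrees(np.arctan2(v[1],v[0])),1)) for v in e])
m=cv2.inRange(hsv,(100,150,60),(125,255,255));m[:,:350]=0;m[:170]=0
show('stock',m,0,.087)
roi=np.zeros(t.shape[:2],np.uint8);roi[275:365,180:275]=255
print(t[287,222],t[318,226],t[350,215],t[300,180],t[280,240],t[340,275])
m2=cv2.inRange(hsv,(10,40,190),(35,170,255))&roi
cv2.imwrite('pics/m2.png',m2);show('kit',m2,0,.087)
E
```

```text
top [ 78.75890366 485.17241035]
scene [ 44.50692989 136.97411477]
stock ((399.8499755859375, 230.55001831054688), (63.21533966064453, 61.65970993041992), 8.130102157592773) 
 [[0.6055 0.1806]
 [0.7156 0.1616]
 [0.6974 0.0486]
 [0.5874 0.0691]] c [0.6515 0.115 ]
[(np.float64(111.7), np.float64(-9.8)), (np.float64(114.5), np.float64(-99.2)), (np.float64(111.9), np.float64(169.4)), (np.float64(113.0), np.float64(80.7))]
[151 212 239] [173 232 252] [160 220 247] [ 82 147 198] [ 70 140 192] [ 93 141 183]
kit ((227.0, 315.5), (81.0, 94.0), 90.0) 
 [[0.579  0.5084]
 [0.5759 0.3416]
 [0.4345 0.3433]
 [0.4373 0.508 ]] c [0.5067 0.4253]
[(np.float64(166.9), np.float64(-91.1)), (np.float64(141.5), np.float64(179.3)), (np.float64(164.7), np.float64(89.0)), (np.float64(141.7), np.float64(0.2))]
```

View pics/crop.png

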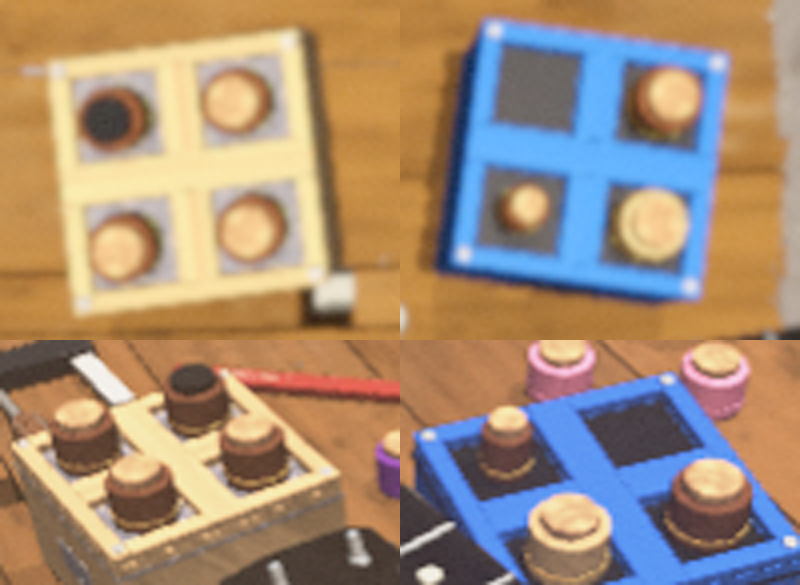

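The crop confirms both choices. The rubber-faced pad in the kit is at top (206,304). The matching stock pad is the dark, full-size, cork-faced one at top (422,214), the empty bay is at (390,212), and the pink and purple look-alikes are outside the trays. Next I measure the trays from their corner dots and the pads from both views.

```bash
cat >> h.py <<'E'
def tray(n,px,z=.087):
    P=np.array([plane(n,p,z)[:2] for p in px]);c=P.mean(0)
    v=P[0]+P[1]-P[2]-P[3]; w=P[0]+P[3]-P[1]-P[2]  # +x side, +y side
    return c,np.arctan2(v[1],v[0]),np.arctan2(w[1],w[0])-np.pi/2,P
def go(x,y,z,diag=None):
    s=observe();M=R.from_quat(s['tool_rot']).as_matrix();d=np.array([x,y,z])-s['tool_pos']
    print('pos',np.round(s['tool_pos'],4),'t',round(s['time'],2),'q',np.round(s['q'],2),'w',round(s['grip_width'],4),'F',np.round(s['wrist_force'],1))
    print('shift tool mm',(M.T@d*1e3).round(1),'toolx',M[:,0].round(3))
    if diag is not None:
        j=np.arctan2(M[1,2],M[0,2]);e=(diag-j+np.pi/4)%(np.pi/2)-np.pi/4
        print('jaw yaw',j.round(3),'turn about tool x (down): ',(-e).round(3),'or',(-e+np.sign(e)*np.pi/2).round(3))
E
python3 - <<'E'
from h import *
f=lambda L:[(x-.375,y-.375) for x,y in L]
kit=f([(194.2,292.5),(252,285),(259,343.2),(201,351)]);st=f([(378.5,197.5),(434.5,205.75),(427.75,261.75),(370.75,253.5)])
sc=lambda L:[((x+.5)/4-.5+ox,(y-340+.5)/3.5-.5+oy) for x,y,ox,oy in L]
for nm,p in(('kit',kit),('stock',st)):
    c,a,b,P=tray('top',p);print(nm,c.round(4),np.degrees([a,b]).round(2),[np.linalg.norm(P[i]-P[i-1]).round(4) for i in range(4)])
    T=lambda x,y:c+np.array([[np.cos(a),-np.sin(a)],[np.sin(a),np.cos(a)]])@[x,y]
    print({'bay4':T(.028,.028).round(4),'bay3':T(.028,-.028).round(4)})
print('rubber top',plane('top',(206.4,304.1),.112),'scene',plane('scene',sc([(193,379,175,185)])[0],.112))
print('good4 top',plane('top',(422.4,213.9),.112),'scene',plane('scene',sc([(711-400,480,335,260)])[0],.112))
# scene stock dots: empty-bay corner (668,379), right (790,541), left(428,435)
for q in((268,379),(390,541),(28,435)):print('scene stockdot',plane('scene',sc([(*q,335,260)])[0],.087).round(4))
print(tray('top',st)[3].round(4))
go(.55,.45,.2,0)
E
```

```text
kit [0.5029 0.4267] [6.53 6.45] [np.float64(0.103), np.float64(0.103), np.float64(0.1026), np.float64(0.1024)]
{'bay4': array([0.5276, 0.4577]), 'bay3': array([0.534, 0.402])}
stock [0.6537 0.1102] [-9.47 -9.38] [np.float64(0.1025), np.float64(0.1025), np.float64(0.1024), np.float64(0.1031)]
{'bay4': array([0.6859, 0.1332]), 'bay3': array([0.6767, 0.0779])}
rubber top [0.52758055 0.45594254 0.112     ] scene [0.52701428 0.45522164 0.112     ]
good4 top [0.67676995 0.07908235 0.112     ] scene [0.67619185 0.07852816 0.112     ]
scene stockdot [0.7137 0.1544 0.087 ]
scene stockdot [0.6966 0.0538 0.087 ]
scene stockdot [0.6126 0.1713 0.087 ]
[[0.7126 0.1523]
 [0.6958 0.0512]
 [0.5948 0.0677]
 [0.6115 0.1694]]
pos [0.2735 0.6164 0.23  ] t 0.1 q [ 1.    0.29  1.58  0.    1.28 -0.15] w 0.0853 F [-0.2  0.2  0.1]
shift tool mm [  30.  -320.2  -39.9] toolx [-0.001 -0.002 -1.   ]
jaw yaw 1.153 turn about tool x (down):  -0.418 or 1.153
```

```bash
python3 -c "
from h import *
go(.527,.4556,.18,.898)"
```

```text
pos [0.2735 0.6164 0.23  ] t 0.1 q [ 1.    0.29  1.58  0.    1.28 -0.15] w 0.0853 F [-0.2  0.2  0.1]
shift tool mm [  50.  -296.9  -44. ] toolx [-0.001 -0.002 -1.   ]
jaw yaw 1.153 turn about tool x (down):  0.255 or -1.316
```

Call:
jog_arm([
  [0,-33,-5,0],
  [0,-33,-5,0],
  [0,-33,-5,0],
  [0,-33,-5,0],
  [0,-33,-5,0],
  [0,-33,-5,0],
  [0,-33,-5,0],
  [0,-33,-5,0],
  [0,-33,-4,0],
  [0,0,0,0],
], gripper=54)

```text
time: 0.93
tool_pos: [0.5322, 0.4522, 0.2304]
tool_rot: [-0.385, 0.594, 0.383, 0.594]
wrist_force: [-0.4, -0.3, -0.5]
grip_width: 0.054
```

Call:
jog_arm([
  [6,0,0,0.08],
  [10,0,0,0.08],
  [10,0,0,0.08],
  [10,0,0,0.015],
  [10,0,0,0],
  [4,0,0,0],
  [0,0,0,0],
  [0,0,0,0],
  [0,0,0,0],
  [0,0,0,0],
])

```text
time: 1.77
tool_pos: [0.5279, 0.4566, 0.1824]
tool_rot: [-0.307, 0.636, 0.307, 0.638]
wrist_force: [0.6, -0.4, 0.1]
grip_width: 0.0541
```

```bash
python3 -c "
from h import *
go(.527,.4556,.13,.898)
im=np.vstack([cv2.resize(camera('top')[250:380,130:330],None,fx=3.5,fy=2.2),cv2.resize(camera('scene')[110:280,130:330],None,fx=3.5,fy=1.8)])
cv2.imwrite('pics/p1.png',im)
print(proj('top',[.527,.4556,.112]))"
```

```text
pos [0.5279 0.4566 0.1824] t 1.77 q [ 0.57  0.37  1.56 -0.    1.21 -0.33] w 0.0541 F [ 0.6 -0.4  0.1]
shift tool mm [52.4  0.1 -1.4] toolx [ 0.001  0.001 -1.   ]
jaw yaw 0.898 turn about tool x (down):  0.0 or -1.57
[206.59983057 304.43760734]
```

View pics/p1.png

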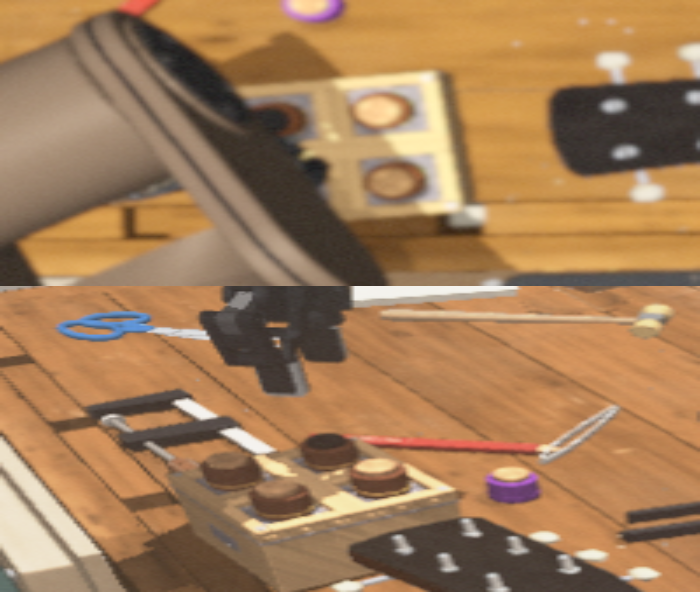

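The gripper is above the rubber pad, which shows at (330,450) in the crop, with no obstruction. Descending to TCP z 0.091.

Call:
jog_arm([
  [10,0,-0.7,0],
  [14,0,-0.7,0],
  [14,0,0,0],
  [14,0,0,0],
  [14,0,0,0],
  [10,0,0,0],
  [8,0,0,0],
  [7,0,0,0],
  [0,0,0,0],
  [0,0,0,0],
])

```text
time: 2.7
tool_pos: [0.5266, 0.4551, 0.0901]
tool_rot: [-0.307, 0.637, 0.307, 0.637]
wrist_force: [0.1, -0.9, 0.2]
grip_width: 0.0542
```

Call:
jog_arm([
  [0,0,0,0],
  [0,0,0,0],
  [0,0,0,0],
  [0,0,0,0],
  [0,0,0,0],
  [0,0,0,0],
  [0,0,0,0],
  [0,0,0,0],
  [0,0,0,0],
  [0,0,0,0],
], gripper=20, grip_force=35)

```text
time: 3.53
tool_pos: [0.5273, 0.4556, 0.0918]
tool_rot: [-0.307, 0.636, 0.307, 0.638]
wrist_force: [-0.3, -0.5, 5.2]
grip_width: 0.028
```

Call:
jog_arm([
  [-3,0,0,0],
  [-5,0,0,0],
  [-8,0,0,0],
  [-12,0,0,0],
  [-16,0,0,0],
  [-20,0,0,0],
  [-22,0,0,0],
  [-22,0,0,0],
  [-15,0,0,0],
  [-6,0,0,0],
])

```text
time: 4.37
tool_pos: [0.5278, 0.4559, 0.2239]
tool_rot: [-0.307, 0.635, 0.307, 0.639]
wrist_force: [0.0, -0.1, -0.1]
grip_width: 0.0283
```

```bash
python3 -c "
from h import *
go(.6865,.134,.219,.621)
im=cv2.resize(camera('scene')[60:280,100:350],None,fx=3,fy=2.7)
cv2.imwrite('pics/p2.png',im)"
```

```text
pos [0.5278 0.4559 0.2239] t 4.37 q [ 0.57  0.34  1.53 -0.    1.27 -0.33] w 0.0283 F [ 0.  -0.1 -0.1]
shift tool mm [   4.7 -324.7 -152.9] toolx [ 0.005  0.003 -1.   ]
jaw yaw 0.898 turn about tool x (down):  0.277 or -1.294
```

View pics/p2.png

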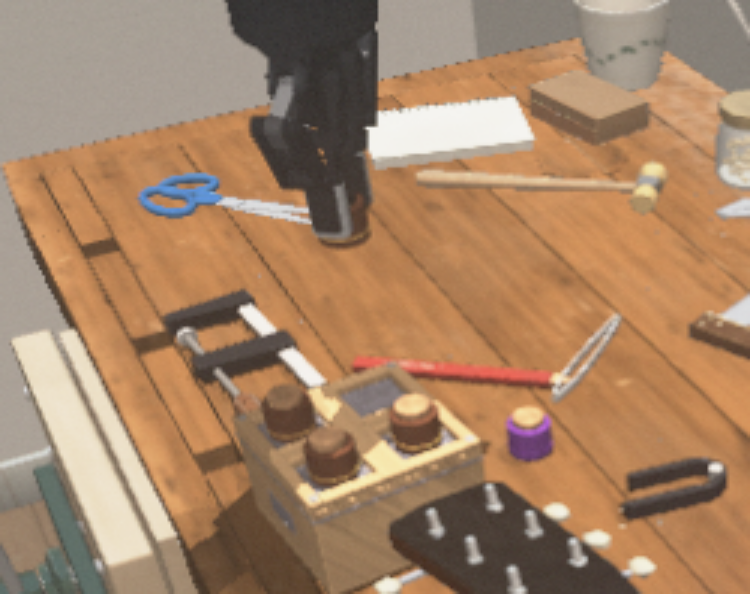

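Pad held, its bay is empty and the other three pads are undisturbed. Carrying it over.

Call:
jog_arm([
  [0,-15,-7,0],
  [0,-25,-12,0],
  [0,-30,-14,0],
  [0,-30,-14,0],
  [0,-30,-14,0],
  [0,-30,-14,0],
  [0,-30,-14,0],
  [0,-30,-14,0],
  [0,-30,-14,0],
  [0,-30,-14,0],
])

```text
time: 5.25
tool_pos: [0.6634, 0.1753, 0.2166]
tool_rot: [-0.306, 0.639, 0.307, 0.636]
wrist_force: [0.7, 0.4, -0.7]
grip_width: 0.0285
```

Call:
jog_arm([
  [0,-25,-12,0],
  [0,-20,-10,0],
  [0,0,0,0.06],
  [0,0,0,0.08],
  [0,0,0,0.08],
  [0,0,0,0.057],
  [0,0,0,0],
  [0,0,0,0],
  [0,0,0,0],
  [0,0,0,0],
])

```text
time: 6.08
tool_pos: [0.6851, 0.1326, 0.2185]
tool_rot: [-0.216, 0.674, 0.216, 0.673]
wrist_force: [0.5, -0.3, -0.1]
grip_width: 0.0285
```

```bash
python3 -c "
from h import *
go(.6865,.134,.12,.621)"
```

```text
pos [0.6851 0.1326 0.2185] t 6.08 q [ 0.05  0.35  1.53 -0.    1.27 -0.58] w 0.0285 F [ 0.5 -0.3 -0.1]
shift tool mm [98.5  0.2  2.1] toolx [-0.001 -0.    -1.   ]
jaw yaw 0.622 turn about tool x (down):  0.001 or -1.57
```

Next I descend above the bay and look before the final lowering.

Call:
jog_arm([
  [10,0,1,0],
  [18,0,1,0],
  [18,0,0,0],
  [18,0,0,0],
  [16,0,0,0],
  [12,0,0,0],
  [4,0,0,0],
  [0,0,0,0],
  [0,0,0,0],
  [0,0,0,0],
])

```text
time: 6.92
tool_pos: [0.688, 0.1342, 0.1249]
tool_rot: [-0.216, 0.672, 0.216, 0.674]
wrist_force: [0.7, 0.2, 0.6]
grip_width: 0.0281
```

```bash
python3 -c "
from h import *
go(.6865,.134,.093,.621)
im=cv2.resize(camera('scene')[180:370,290:490],None,fx=3.5,fy=3)
cv2.imwrite('pics/p3.png',im)"
```

```text
pos [0.688  0.1342 0.1249] t 6.92 q [ 0.05  0.43  1.59 -0.    1.12 -0.57] w 0.0281 F [0.7 0.2 0.6]
shift tool mm [31.9  0.8 -1.4] toolx [ 0.003  0.    -1.   ]
jaw yaw 0.621 turn about tool x (down):  0.0 or -1.571
```

View pics/p3.png

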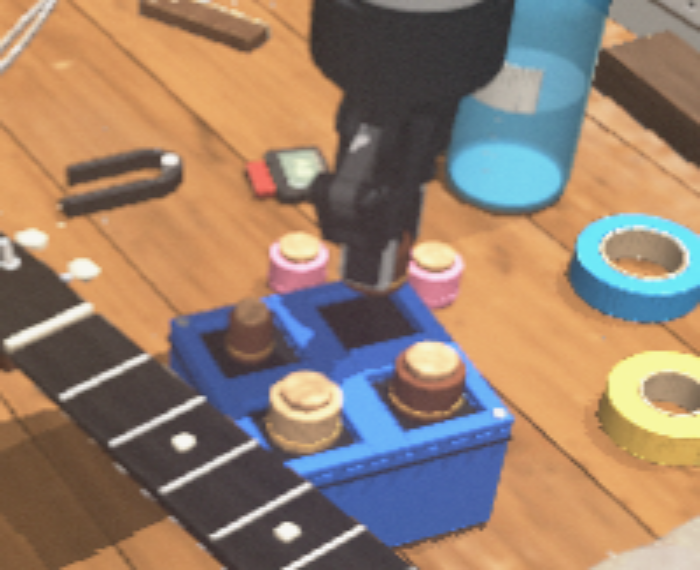

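The pad is held upright above the empty bay, at (370,290) in the crop. Lowering gently.

Call:
jog_arm([
  [6,0,-0.5,0],
  [6,0,-0.4,0],
  [5,0.3,0,0],
  [4,0,0,0],
  [3,0,0,0],
  [2,0,0,0],
  [2,0,0,0],
  [2,0,0,0],
  [1,0,0,0],
  [0,0,0,0],
])

```text
time: 7.8
tool_pos: [0.6861, 0.1338, 0.0921]
tool_rot: [-0.216, 0.673, 0.216, 0.673]
wrist_force: [-0.0, -1.2, -0.1]
grip_width: 0.0282
```

Call:
jog_arm([
  [0.5,0,0,0],
  [0.5,0,0,0],
  [0.5,0,0,0],
  [0,0,0,0],
  [0,0,0,0],
  [0,0,0,0],
  [0,0,0,0],
  [0,0,0,0],
  [0,0,0,0],
  [0,0,0,0],
])

```text
time: 8.63
tool_pos: [0.6864, 0.1338, 0.0918]
tool_rot: [-0.216, 0.673, 0.216, 0.673]
wrist_force: [-2.6, -0.3, 4.6]
grip_width: 0.0285
```

Contact of about 5 N: the pad is on the bay floor. Releasing, then rising.

Call:
jog_arm([
  [0,0,0,0],
  [0,0,0,0],
  [0,0,0,0],
  [0,0,0,0],
  [0,0,0,0],
  [0,0,0,0],
  [0,0,0,0],
  [0,0,0,0],
  [0,0,0,0],
  [0,0,0,0],
], gripper=54)

```text
time: 9.47
tool_pos: [0.6861, 0.1338, 0.0908]
tool_rot: [-0.216, 0.673, 0.216, 0.673]
wrist_force: [-0.4, 0.6, 0.0]
grip_width: 0.0539
```

Call:
jog_arm([
  [-3,0,0,0],
  [-8,0,0,0],
  [-14,0,0,0],
  [-18,0,0,0],
  [-18,0,0,0],
  [-15,0,0,0],
  [-8,0,0,0],
  [-4,0,0,0],
  [0,0,0,0],
  [0,0,0,0],
])

```text
time: 10.3
tool_pos: [0.6857, 0.1338, 0.1783]
tool_rot: [-0.216, 0.674, 0.216, 0.673]
wrist_force: [0.4, -0.3, 0.4]
grip_width: 0.0541
```

```bash
python3 -c "
from h import *
go(.6765,.0788,.18,.621)
im=cv2.resize(camera('scene')[220:370,310:470],None,fx=4,fy=3.7)
cv2.imwrite('pics/p4.png',im)"
```

```text
pos [0.6857 0.1338 0.1783] t 10.3 q [ 0.05  0.38  1.56  0.    1.21 -0.57] w 0.0541 F [ 0.4 -0.3  0.4]
shift tool mm [ -1.7 -39.4 -39.5] toolx [-0.001 -0.    -1.   ]
jaw yaw 0.621 turn about tool x (down):  0.0 or -1.571
```

View pics/p4.png

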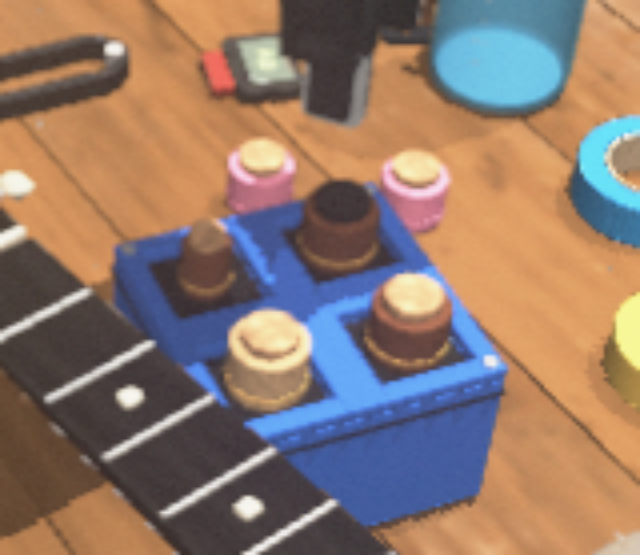

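The rubber pad stands upright in its own bay at crop (340,225). On to the matching pad at crop (410,320).

Call:
jog_arm([
  [0,-5,-5,0],
  [0,-8,-8,0],
  [0,-9,-9,0],
  [0,-9,-9,0],
  [0,-6,-6,0],
  [0,-2.4,-2.5,0],
  [0,0,0,0],
  [0,0,0,0],
  [0,0,0,0],
  [0,0,0,0],
])

```text
time: 11.18
tool_pos: [0.677, 0.0793, 0.1789]
tool_rot: [-0.216, 0.673, 0.216, 0.673]
wrist_force: [0.2, 0.0, -0.3]
grip_width: 0.0537
```

```bash
python3 -c "
from h import *
go(.6765,.0788,.091,.621)"
```

```text
pos [0.677  0.0793 0.1789] t 11.18 q [-0.03  0.34  1.6   0.    1.19 -0.65] w 0.0537 F [ 0.2  0.  -0.3]
shift tool mm [87.9 -0.1 -0.7] toolx [ 0.  0. -1.]
jaw yaw 0.622 turn about tool x (down):  0.001 or -1.57
```

Call:
jog_arm([
  [10,0,-0.7,0],
  [14,0,0,0],
  [14,0,0,0],
  [14,0,0,0],
  [14,0,0,0],
  [10,0,0,0],
  [6,0,0,0],
  [4,0,0,0],
  [1,0,0,0],
  [0,0,0,0],
])

```text
time: 12.02
tool_pos: [0.6766, 0.0783, 0.0919]
tool_rot: [-0.216, 0.673, 0.216, 0.673]
wrist_force: [-0.5, -0.3, 0.8]
grip_width: 0.0539
```

Call:
jog_arm([
  [0,0,0,0],
  [0,0,0,0],
  [0,0,0,0],
  [0,0,0,0],
  [0,0,0,0],
  [0,0,0,0],
  [0,0,0,0],
  [0,0,0,0],
  [0,0,0,0],
  [0,0,0,0],
], gripper=20)

```text
time: 12.85
tool_pos: [0.6772, 0.0784, 0.0932]
tool_rot: [-0.216, 0.673, 0.216, 0.674]
wrist_force: [0.5, 0.3, 5.9]
grip_width: 0.0285
```

Call:
jog_arm([
  [-3,0,0,0],
  [-5,0,0,0],
  [-8,0,0,0],
  [-12,0,0,0],
  [-16,0,0,0],
  [-20,0,0,0],
  [-22,0,0,0],
  [-22,0,0,0],
  [-15,0,0,0],
  [-6,0,0,0],
])

```text
time: 13.68
tool_pos: [0.6778, 0.0784, 0.2254]
tool_rot: [-0.217, 0.671, 0.215, 0.675]
wrist_force: [0.3, 0.3, -0.2]
grip_width: 0.0282
```

```bash
python3 -c "
from h import *
go(.5273,.4566,.221,.898)"
```

```text
pos [0.6778 0.0784 0.2254] t 13.68 q [-0.03  0.3   1.57  0.    1.27 -0.65] w 0.0282 F [ 0.3  0.3 -0.2]
shift tool mm [  3.4 395.2  97.6] toolx [ 0.006 -0.    -1.   ]
jaw yaw 0.621 turn about tool x (down):  -0.277 or 1.294
```

Call:
jog_arm([
  [0,15,4,0],
  [0,25,6,0],
  [0,30,7.5,0],
  [0,30,7.5,0],
  [0,30,7.5,0],
  [0,30,7.5,0],
  [0,30,7.5,0],
  [0,30,7.5,0],
  [0,30,7.5,0],
  [0,30,7.5,0],
])

```text
time: 14.52
tool_pos: [0.568, 0.3486, 0.2187]
tool_rot: [-0.216, 0.675, 0.216, 0.672]
wrist_force: [0.8, 0.6, 0.1]
grip_width: 0.0284
```

Call:
jog_arm([
  [0,30,7.5,0],
  [0,30,7.5,0],
  [0,28,7,0],
  [0,18,4.5,0],
  [0,9,2,0],
  [0,0,0,-0.06],
  [0,0,0,-0.08],
  [0,0,0,-0.08],
  [0,0,0,-0.057],
  [0,0,0,0],
])

```text
time: 15.35
tool_pos: [0.5259, 0.4564, 0.2193]
tool_rot: [-0.307, 0.638, 0.307, 0.636]
wrist_force: [-0.1, -0.6, -0.5]
grip_width: 0.0284
```

```bash
python3 -c "
from h import *
go(.5273,.4566,.125,.898)"
```

```text
pos [0.5259 0.4564 0.2193] t 15.35 q [ 0.57  0.34  1.53 -0.    1.27 -0.33] w 0.0284 F [-0.1 -0.6 -0.5]
shift tool mm [94.3 -1.1  1.3] toolx [-0.002 -0.002 -1.   ]
jaw yaw 0.899 turn about tool x (down):  0.001 or -1.57
```

Call:
jog_arm([
  [10,0,0,0],
  [18,0,0,0],
  [18,0,0,0],
  [18,0,0,0],
  [15,0,0,0],
  [10,0,0,0],
  [5,0,0,0],
  [0,0,0,0],
  [0,0,0,0],
  [0,0,0,0],
])

```text
time: 16.18
tool_pos: [0.5274, 0.4574, 0.1283]
tool_rot: [-0.307, 0.636, 0.307, 0.638]
wrist_force: [-0.6, 0.4, -0.8]
grip_width: 0.0283
```

```bash
python3 -c "
from h import *
go(.5273,.4566,.0925,.898)
im=cv2.resize(camera('scene')[130:280,160:320],None,fx=4,fy=3.7)
cv2.imwrite('pics/p5.png',im)"
```

```text
pos [0.5274 0.4574 0.1283] t 16.18 q [ 0.57  0.43  1.59 -0.    1.12 -0.33] w 0.0283 F [-0.6  0.4 -0.8]
shift tool mm [35.8 -0.4 -0.8] toolx [ 0.002  0.001 -1.   ]
jaw yaw 0.898 turn about tool x (down):  -0.0 or 1.571
```

View pics/p5.png

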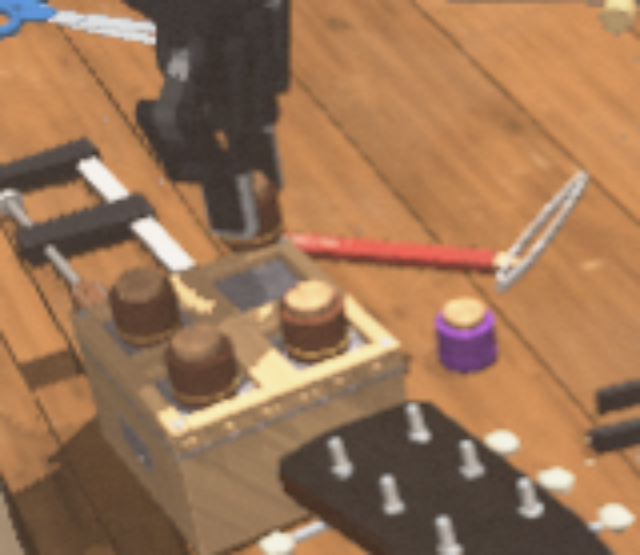

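The matching pad is upright above the vacated kit bay, at (255,275) in the crop. Lowering.

Call:
jog_arm([
  [7,0,-0.4,0],
  [7,0,0,0],
  [6,0,0,0],
  [4,0,0,0],
  [3,0,0,0],
  [2,0,0,0],
  [2,0,0,0],
  [1.5,0,0,0],
  [1,0,0,0],
  [0,0,0,0],
])

```text
time: 17.07
tool_pos: [0.5265, 0.4567, 0.0934]
tool_rot: [-0.307, 0.637, 0.307, 0.637]
wrist_force: [-0.1, -0.6, -0.7]
grip_width: 0.0283
```

Call:
jog_arm([
  [0.5,0,0,0],
  [0.5,0,0,0],
  [0.5,0,0,0],
  [0,0,0,0],
  [0,0,0,0],
  [0,0,0,0],
  [0,0,0,0],
  [0,0,0,0],
  [0,0,0,0],
  [0,0,0,0],
])

```text
time: 17.9
tool_pos: [0.5266, 0.4568, 0.0932]
tool_rot: [-0.307, 0.637, 0.307, 0.637]
wrist_force: [-2.2, -2.0, 5.5]
grip_width: 0.0282
```

Contact again at 5.5 N. Release, rise and check.

Call:
jog_arm([
  [0,0,0,0],
  [0,0,0,0],
  [0,0,0,0],
  [0,0,0,0],
  [0,0,0,0],
  [0,0,0,0],
  [0,0,0,0],
  [0,0,0,0],
  [0,0,0,0],
  [0,0,0,0],
], gripper=54)

```text
time: 18.73
tool_pos: [0.5264, 0.4566, 0.0918]
tool_rot: [-0.307, 0.637, 0.307, 0.637]
wrist_force: [-0.1, 0.8, 0.5]
grip_width: 0.0542
```

Call:
jog_arm([
  [-3,0,0,0],
  [-10,0,0,0],
  [-18,0,0,0],
  [-20,0,0,0],
  [-20,0,0,0],
  [-20,0,0,0],
  [-20,0,0,0],
  [-15,0,0,0],
  [-6,0,0,0],
  [0,0,0,0],
])

```text
time: 19.57
tool_pos: [0.5273, 0.4573, 0.2269]
tool_rot: [-0.307, 0.635, 0.307, 0.639]
wrist_force: [-0.4, 0.9, -0.4]
grip_width: 0.054
```

Call:
jog_arm([
  [0,15,15,0],
  [0,20,20,0],
  [0,20,20,0],
  [0,20,20,0],
  [0,20,20,0],
  [0,10,10,0],
  [0,0,0,0],
  [0,0,0,0],
  [0,0,0,0],
  [0,0,0,0],
])

```text
time: 20.4
tool_pos: [0.5101, 0.6028, 0.2232]
tool_rot: [-0.307, 0.638, 0.306, 0.637]
wrist_force: [-0.0, -0.6, -0.5]
grip_width: 0.0542
```

```bash
python3 -c "
from h import *
go(.5273,.4566,.0925,.898)
t=camera('top');s=camera('scene')
a=cv2.resize(t[275:360,180:280],None,fx=4,fy=3.4,interpolation=2);b=cv2.resize(t[190:275,355:455],None,fx=4,fy=3.4,interpolation=2)
c=cv2.resize(s[185:255,175:275],None,fx=4,fy=4,interpolation=2);d=cv2.resize(s[260:330,335:435],None,fx=4,fy=4,interpolation=2)
cv2.imwrite('pics/fin.png',np.vstack([np.hstack([a,b]),np.hstack([c,d])]))"
```

```text
pos [0.5101 0.6028 0.2232] t 20.4 q [ 0.74  0.55  1.25 -0.    1.35 -0.16] w 0.0542 F [-0.  -0.6 -0.5]
shift tool mm [ 130.9 -104.7 -103.3] toolx [-0.001 -0.001 -1.   ]
jaw yaw 0.897 turn about tool x (down):  -0.001 or 1.57
```

View pics/fin.png

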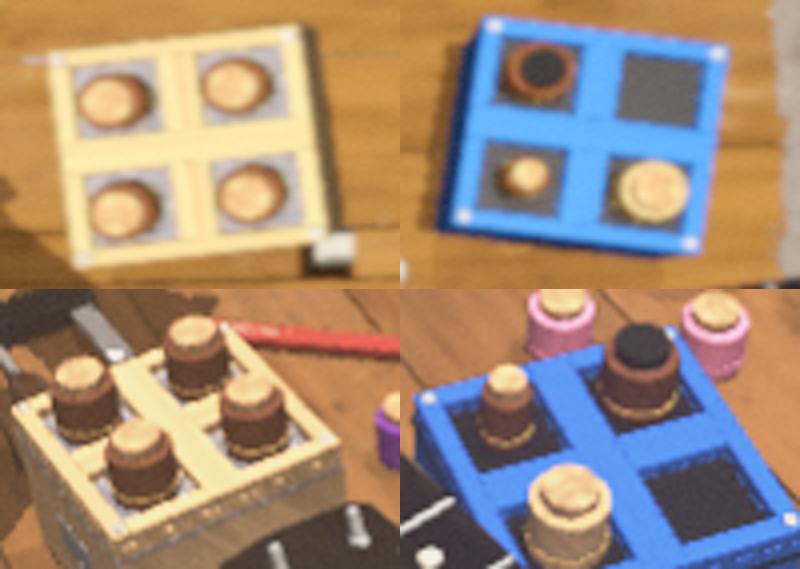

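```bash
python3 -c "
from h import *
for a,b in(((390.4,210.2),(394.9,273.9)),((204.9,304.35),(223.1,195.3))):
    (o,d),(p,e)=ray('top',a),ray('scene',b)
    k=np.linalg.lstsq(np.c_[d,-e],p-o,rcond=None)[0]
    print('triangulated',(o+d*k[0]).round(4),(p+e*k[1]).round(4))
s=observe();print(s['time'],np.abs(s['joint_vel']).max());hand_in()"
```

```text
triangulated [0.6844 0.135  0.1112] [0.6848 0.1348 0.1113]
triangulated [0.5272 0.4588 0.1107] [0.5284 0.4584 0.1106]
20.5 0.005819886309432967
the job is handed in; nothing more can be done
```

The swap is finished and handed in at 20.5 s. The rubber-faced pad, the one that didn't match, went from kit bay 4 to the empty stock bay 4. The matching pad `good_4` went from stock bay 3 into kit bay 4.

- **Views:** the last pictures show four dark, cork-faced pads in the kit tray. The small, rubber and pale pads each stand in a stock bay of their own. The other three kit pads and the pink and purple look-alikes look undisturbed.
- **Height:** across the two views, the facings of the moved pads came out at 0.111 m. The expected height is 0.112 m, so both stand on the bay floors. Their centres are within about 2 mm of the bay centres.
- **Forces:** the wrist force readings at the end of each move stayed below about 7 N. The arm carried the pads above the neck and ended raised, clear of the trays.
- **Disagreement:** the gripper read about 28 mm on the 30 mm pads. Both pads were held securely, so I put that down to finger flex or sensor offset.

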